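# Load, dock and start the board test station

### The job

The calibration run is over: take the red master board out of the carrier in the test station and lay it flat in its own red-framed recess in the black tray, put every green board from the tray into a pocket of the carrier, one per pocket, flat on the pocket floor with its white plug sockets towards the door's hinge, and slide the carrier home so that it butts flush against the dock block with no gap. Then push the clear door shut until it snaps into its catch, and only then press the green start button fully down and let go. Leave the other things on the bench where they are.

Things in the scene. Friction and masses are not known exactly. Their poses are not given: they have to be found in the camera images.
- board0: green circuit board, 50 x 70 x 4 mm (own x, y, z), 70 g; a dark finned heat sink to hold it by, 26 mm (x) x 36 mm (y), rises from 4 to 30 mm above the underside, centred 1 mm to -y of the board's centre; two white plug sockets 15 mm high at the +y end. Origin: centre of underside. Flat in the fixed black tray at the start; absent (None) in some runs
- board1: a board like board0. 3 to 5 of the five are there in a run. They start in the black tray (252 x 352 mm, rim 22 mm high, floor 6 mm above the table), +y within 50 degrees of the station's +y
- board2: a board like board0; may be absent (None)
- board3: a board like board0; may be absent (None)
- board4: a board like board0; may be absent (None)
- master: red master board, same shape and size as the green boards, brass-coloured heat sink; starts in pocket5 of the carrier. Origin: centre of underside
- recess (a point): centre of the floor of the master board's own recess in the corner of the black tray farthest from the robot and nearest the station, 6 mm above the table: 54 mm (x) x 74 mm (y) inside a low red frame with rounded top, 8 mm above its floor. Axes as the tray's; empty at the start
- carrier: loose aluminium carrier on the station's bed, 216 (x) x 166 (y) mm, 0.4 kg, six pockets; slides along x between walls (3 mm play each side), 4 to 13 N. Origin: centre of underside, 108 mm from its far (+x) end, which starts 22 to 42 mm short of the dock block. Near end: black handle bar along y, 80 mm long, 12 x 12 mm, centre at x -100, z +39 mm, 30 mm free on both sides of it
- pocket0 (a point): centre of the floor of a carrier pocket, 6 mm above the carrier's underside; empty at the start. Pockets are 54 mm (x) x 74 mm (y) between blue ribs 6 mm wide with rounded tops, 8 mm above the pocket floor. Axes as the carrier's: +x towards the dock block, +y towards the door's hinge
- pocket1 (a point): centre of the floor of another such pocket, empty at the start
- pocket2 (a point): centre of the floor of another such pocket, empty at the start
- pocket3 (a point): centre of the floor of another such pocket, empty at the start
- pocket4 (a point): centre of the floor of another such pocket, empty at the start
- pocket5 (a point): centre of the floor of another such pocket, which holds the red master board at the start
- dock_face (a point): middle of the near face of the station's black dock block (14 mm high, across the far end of the well), at bed height, 45 mm above the table. Axes as the station's: x away from the robot, +y to the hinge side, turned up to 7 degrees. The fixed station, 347 (x) x 204 (y) mm, has its middle 127.5 mm to -x of here; its white walls, 16 mm thick at the sides, are 100 mm above the table
- door (a joint): door angle: 0 shut flat on the walls, 1.57 upright; starts 1.66 to 1.82, leaning out to +y. Flat cover 347 mm (station x) x 214 mm x 12 mm, clear window, hinged on top of the +y side wall. A stiff hinge holds it at any angle (3 to 6 N at the free edge moves it); over the last 0.05 rad a sprung roller catch must be pushed over (6 to 12 N down near the free edge), then it stays at 0
- door_hinge (a point): middle of the hinge axis, which runs along station x, in the door's mid-plane, 61 mm above dock_face, 102 mm to +y and 127.5 mm to -x of it. Turns with the door: own -y points to the free edge, 214 mm away (an orange grip lip 110 mm long stands out 14 mm more), own z is the outward normal (up when shut)
- start (a joint): travel of the green start button: 0 up, 0.006 m fully down (5 N); springs back when let go
- start_top (a point): top centre of the green start button, 34 mm across, on the black console, 60 mm high, at the station's -y side; pressed straight down
- brush: small dust brush, 86 mm long, 10 mm high; not part of the job, leave it alone
- loupe: black eye loupe, 38 mm across, 34 mm high, standing on the table; not part of the job, leave it alone
- marker: black marker pen, 130 mm long, 16 mm thick; not part of the job, leave it alone
- tape: roll of yellow tape, 90 mm across, 24 mm high; not part of the job, leave it alone
- screwdriver: red-handled screwdriver, 160 mm long; not part of the job, leave it alone
Not all that is in view belongs to the job. Leave any blue look-alike of the board2 alone.

How it is judged:
On the way, in this order (a step that is already met when the one before it is completed fails the run):
1. all green boards present lie in pockets, the master board is out in its recess and the carrier is home against the dock block (((horizontal distance between board0 and pocket0 below 0.005 m and z of board0 in the frame of pocket0 below 0.0025 m and angle between board0's own z axis and vertical below 0.05 rad and y of door_hinge in the frame of board0 above 0.03 m) or (horizontal distance between board0 and pocket1 below 0.005 m and z of board0 in the frame of pocket1 below 0.0025 m and angle between board0's own z axis and vertical below 0.05 rad and y of door_hinge in the frame of board0 above 0.03 m) or (horizontal distance between board0 and pocket2 below 0.005 m and z of board0 in the frame of pocket2 below 0.0025 m and angle between board0's own z axis and vertical below 0.05 rad and y of door_hinge in the frame of board0 above 0.03 m) or (horizontal distance between board0 and pocket3 below 0.005 m and z of board0 in the frame of pocket3 below 0.0025 m and angle between board0's own z axis and vertical below 0.05 rad and y of door_hinge in the frame of board0 above 0.03 m) or (horizontal distance between board0 and pocket4 below 0.005 m and z of board0 in the frame of pocket4 below 0.0025 m and angle between board0's own z axis and vertical below 0.05 rad and y of door_hinge in the frame of board0 above 0.03 m) or (horizontal distance between board0 and pocket5 below 0.005 m and z of board0 in the frame of pocket5 below 0.0025 m and angle between board0's own z axis and vertical below 0.05 rad and y of door_hinge in the frame of board0 above 0.03 m)) and ((horizontal distance between board1 and pocket0 below 0.005 m and z of board1 in the frame of pocket0 below 0.0025 m and angle between board1's own z axis and vertical below 0.05 rad and y of door_hinge in the frame of board1 above 0.03 m) or (horizontal distance between board1 and pocket1 below 0.005 m and z of board1 in the frame of pocket1 below 0.0025 m and angle between board1's own z axis and vertical below 0.05 rad and y of door_hinge in the frame of board1 above 0.03 m) or (horizontal distance between board1 and pocket2 below 0.005 m and z of board1 in the frame of pocket2 below 0.0025 m and angle between board1's own z axis and vertical below 0.05 rad and y of door_hinge in the frame of board1 above 0.03 m) or (horizontal distance between board1 and pocket3 below 0.005 m and z of board1 in the frame of pocket3 below 0.0025 m and angle between board1's own z axis and vertical below 0.05 rad and y of door_hinge in the frame of board1 above 0.03 m) or (horizontal distance between board1 and pocket4 below 0.005 m and z of board1 in the frame of pocket4 below 0.0025 m and angle between board1's own z axis and vertical below 0.05 rad and y of door_hinge in the frame of board1 above 0.03 m) or (horizontal distance between board1 and pocket5 below 0.005 m and z of board1 in the frame of pocket5 below 0.0025 m and angle between board1's own z axis and vertical below 0.05 rad and y of door_hinge in the frame of board1 above 0.03 m)) and ((horizontal distance between board2 and pocket0 below 0.005 m and z of board2 in the frame of pocket0 below 0.0025 m and angle between board2's own z axis and vertical below 0.05 rad and y of door_hinge in the frame of board2 above 0.03 m) or (horizontal distance between board2 and pocket1 below 0.005 m and z of board2 in the frame of pocket1 below 0.0025 m and angle between board2's own z axis and vertical below 0.05 rad and y of door_hinge in the frame of board2 above 0.03 m) or (horizontal distance between board2 and pocket2 below 0.005 m and z of board2 in the frame of pocket2 below 0.0025 m and angle between board2's own z axis and vertical below 0.05 rad and y of door_hinge in the frame of board2 above 0.03 m) or (horizontal distance between board2 and pocket3 below 0.005 m and z of board2 in the frame of pocket3 below 0.0025 m and angle between board2's own z axis and vertical below 0.05 rad and y of door_hinge in the frame of board2 above 0.03 m) or (horizontal distance between board2 and pocket4 below 0.005 m and z of board2 in the frame of pocket4 below 0.0025 m and angle between board2's own z axis and vertical below 0.05 rad and y of door_hinge in the frame of board2 above 0.03 m) or (horizontal distance between board2 and pocket5 below 0.005 m and z of board2 in the frame of pocket5 below 0.0025 m and angle between board2's own z axis and vertical below 0.05 rad and y of door_hinge in the frame of board2 above 0.03 m)) and ((horizontal distance between board3 and pocket0 below 0.005 m and z of board3 in the frame of pocket0 below 0.0025 m and angle between board3's own z axis and vertical below 0.05 rad and y of door_hinge in the frame of board3 above 0.03 m) or (horizontal distance between board3 and pocket1 below 0.005 m and z of board3 in the frame of pocket1 below 0.0025 m and angle between board3's own z axis and vertical below 0.05 rad and y of door_hinge in the frame of board3 above 0.03 m) or (horizontal distance between board3 and pocket2 below 0.005 m and z of board3 in the frame of pocket2 below 0.0025 m and angle between board3's own z axis and vertical below 0.05 rad and y of door_hinge in the frame of board3 above 0.03 m) or (horizontal distance between board3 and pocket3 below 0.005 m and z of board3 in the frame of pocket3 below 0.0025 m and angle between board3's own z axis and vertical below 0.05 rad and y of door_hinge in the frame of board3 above 0.03 m) or (horizontal distance between board3 and pocket4 below 0.005 m and z of board3 in the frame of pocket4 below 0.0025 m and angle between board3's own z axis and vertical below 0.05 rad and y of door_hinge in the frame of board3 above 0.03 m) or (horizontal distance between board3 and pocket5 below 0.005 m and z of board3 in the frame of pocket5 below 0.0025 m and angle between board3's own z axis and vertical below 0.05 rad and y of door_hinge in the frame of board3 above 0.03 m)) and ((horizontal distance between board4 and pocket0 below 0.005 m and z of board4 in the frame of pocket0 below 0.0025 m and angle between board4's own z axis and vertical below 0.05 rad and y of door_hinge in the frame of board4 above 0.03 m) or (horizontal distance between board4 and pocket1 below 0.005 m and z of board4 in the frame of pocket1 below 0.0025 m and angle between board4's own z axis and vertical below 0.05 rad and y of door_hinge in the frame of board4 above 0.03 m) or (horizontal distance between board4 and pocket2 below 0.005 m and z of board4 in the frame of pocket2 below 0.0025 m and angle between board4's own z axis and vertical below 0.05 rad and y of door_hinge in the frame of board4 above 0.03 m) or (horizontal distance between board4 and pocket3 below 0.005 m and z of board4 in the frame of pocket3 below 0.0025 m and angle between board4's own z axis and vertical below 0.05 rad and y of door_hinge in the frame of board4 above 0.03 m) or (horizontal distance between board4 and pocket4 below 0.005 m and z of board4 in the frame of pocket4 below 0.0025 m and angle between board4's own z axis and vertical below 0.05 rad and y of door_hinge in the frame of board4 above 0.03 m) or (horizontal distance between board4 and pocket5 below 0.005 m and z of board4 in the frame of pocket5 below 0.0025 m and angle between board4's own z axis and vertical below 0.05 rad and y of door_hinge in the frame of board4 above 0.03 m)) and horizontal distance between master and recess below 0.005 m and z of master in the frame of recess below 0.0025 m and angle between master's own z axis and vertical below 0.05 rad and x of carrier in the frame of dock_face above -0.111 m and z of carrier in the frame of dock_face below 0.003 m and angle between the x axis of carrier and the x axis of dock_face, either way round below 0.025 rad), for 0.2 s.
2. the door is shut on its catch, over the loaded and docked carrier (value of joint door below 0.02 rad and x of carrier in the frame of dock_face above -0.111 m and z of carrier in the frame of dock_face below 0.003 m and angle between the x axis of carrier and the x axis of dock_face, either way round below 0.025 rad), for 0.2 s.
3. the start button is pressed fully down with the door shut (value of joint start above 0.0045 m and value of joint door below 0.02 rad), for 0.03 s.
At the end, for the whole second after the job is handed in: Green boards flat in pockets of their own (within 5 mm of its centre, 2.5 mm of its floor, 0.05 rad; sockets to the hinge), master likewise in its recess, carrier within 3 mm of the dock block and square to 0.025 rad, door under 0.02 rad, button pressed after that and up again, all at rest (all of step 2 and ((horizontal distance between board0 and pocket0 below 0.005 m and z of board0 in the frame of pocket0 below 0.0025 m and angle between board0's own z axis and vertical below 0.05 rad and y of door_hinge in the frame of board0 above 0.03 m) or (horizontal distance between board0 and pocket1 below 0.005 m and z of board0 in the frame of pocket1 below 0.0025 m and angle between board0's own z axis and vertical below 0.05 rad and y of door_hinge in the frame of board0 above 0.03 m) or (horizontal distance between board0 and pocket2 below 0.005 m and z of board0 in the frame of pocket2 below 0.0025 m and angle between board0's own z axis and vertical below 0.05 rad and y of door_hinge in the frame of board0 above 0.03 m) or (horizontal distance between board0 and pocket3 below 0.005 m and z of board0 in the frame of pocket3 below 0.0025 m and angle between board0's own z axis and vertical below 0.05 rad and y of door_hinge in the frame of board0 above 0.03 m) or (horizontal distance between board0 and pocket4 below 0.005 m and z of board0 in the frame of pocket4 below 0.0025 m and angle between board0's own z axis and vertical below 0.05 rad and y of door_hinge in the frame of board0 above 0.03 m) or (horizontal distance between board0 and pocket5 below 0.005 m and z of board0 in the frame of pocket5 below 0.0025 m and angle between board0's own z axis and vertical below 0.05 rad and y of door_hinge in the frame of board0 above 0.03 m)) and ((horizontal distance between board1 and pocket0 below 0.005 m and z of board1 in the frame of pocket0 below 0.0025 m and angle between board1's own z axis and vertical below 0.05 rad and y of door_hinge in the frame of board1 above 0.03 m) or (horizontal distance between board1 and pocket1 below 0.005 m and z of board1 in the frame of pocket1 below 0.0025 m and angle between board1's own z axis and vertical below 0.05 rad and y of door_hinge in the frame of board1 above 0.03 m) or (horizontal distance between board1 and pocket2 below 0.005 m and z of board1 in the frame of pocket2 below 0.0025 m and angle between board1's own z axis and vertical below 0.05 rad and y of door_hinge in the frame of board1 above 0.03 m) or (horizontal distance between board1 and pocket3 below 0.005 m and z of board1 in the frame of pocket3 below 0.0025 m and angle between board1's own z axis and vertical below 0.05 rad and y of door_hinge in the frame of board1 above 0.03 m) or (horizontal distance between board1 and pocket4 below 0.005 m and z of board1 in the frame of pocket4 below 0.0025 m and angle between board1's own z axis and vertical below 0.05 rad and y of door_hinge in the frame of board1 above 0.03 m) or (horizontal distance between board1 and pocket5 below 0.005 m and z of board1 in the frame of pocket5 below 0.0025 m and angle between board1's own z axis and vertical below 0.05 rad and y of door_hinge in the frame of board1 above 0.03 m)) and ((horizontal distance between board2 and pocket0 below 0.005 m and z of board2 in the frame of pocket0 below 0.0025 m and angle between board2's own z axis and vertical below 0.05 rad and y of door_hinge in the frame of board2 above 0.03 m) or (horizontal distance between board2 and pocket1 below 0.005 m and z of board2 in the frame of pocket1 below 0.0025 m and angle between board2's own z axis and vertical below 0.05 rad and y of door_hinge in the frame of board2 above 0.03 m) or (horizontal distance between board2 and pocket2 below 0.005 m and z of board2 in the frame of pocket2 below 0.0025 m and angle between board2's own z axis and vertical below 0.05 rad and y of door_hinge in the frame of board2 above 0.03 m) or (horizontal distance between board2 and pocket3 below 0.005 m and z of board2 in the frame of pocket3 below 0.0025 m and angle between board2's own z axis and vertical below 0.05 rad and y of door_hinge in the frame of board2 above 0.03 m) or (horizontal distance between board2 and pocket4 below 0.005 m and z of board2 in the frame of pocket4 below 0.0025 m and angle between board2's own z axis and vertical below 0.05 rad and y of door_hinge in the frame of board2 above 0.03 m) or (horizontal distance between board2 and pocket5 below 0.005 m and z of board2 in the frame of pocket5 below 0.0025 m and angle between board2's own z axis and vertical below 0.05 rad and y of door_hinge in the frame of board2 above 0.03 m)) and ((horizontal distance between board3 and pocket0 below 0.005 m and z of board3 in the frame of pocket0 below 0.0025 m and angle between board3's own z axis and vertical below 0.05 rad and y of door_hinge in the frame of board3 above 0.03 m) or (horizontal distance between board3 and pocket1 below 0.005 m and z of board3 in the frame of pocket1 below 0.0025 m and angle between board3's own z axis and vertical below 0.05 rad and y of door_hinge in the frame of board3 above 0.03 m) or (horizontal distance between board3 and pocket2 below 0.005 m and z of board3 in the frame of pocket2 below 0.0025 m and angle between board3's own z axis and vertical below 0.05 rad and y of door_hinge in the frame of board3 above 0.03 m) or (horizontal distance between board3 and pocket3 below 0.005 m and z of board3 in the frame of pocket3 below 0.0025 m and angle between board3's own z axis and vertical below 0.05 rad and y of door_hinge in the frame of board3 above 0.03 m) or (horizontal distance between board3 and pocket4 below 0.005 m and z of board3 in the frame of pocket4 below 0.0025 m and angle between board3's own z axis and vertical below 0.05 rad and y of door_hinge in the frame of board3 above 0.03 m) or (horizontal distance between board3 and pocket5 below 0.005 m and z of board3 in the frame of pocket5 below 0.0025 m and angle between board3's own z axis and vertical below 0.05 rad and y of door_hinge in the frame of board3 above 0.03 m)) and ((horizontal distance between board4 and pocket0 below 0.005 m and z of board4 in the frame of pocket0 below 0.0025 m and angle between board4's own z axis and vertical below 0.05 rad and y of door_hinge in the frame of board4 above 0.03 m) or (horizontal distance between board4 and pocket1 below 0.005 m and z of board4 in the frame of pocket1 below 0.0025 m and angle between board4's own z axis and vertical below 0.05 rad and y of door_hinge in the frame of board4 above 0.03 m) or (horizontal distance between board4 and pocket2 below 0.005 m and z of board4 in the frame of pocket2 below 0.0025 m and angle between board4's own z axis and vertical below 0.05 rad and y of door_hinge in the frame of board4 above 0.03 m) or (horizontal distance between board4 and pocket3 below 0.005 m and z of board4 in the frame of pocket3 below 0.0025 m and angle between board4's own z axis and vertical below 0.05 rad and y of door_hinge in the frame of board4 above 0.03 m) or (horizontal distance between board4 and pocket4 below 0.005 m and z of board4 in the frame of pocket4 below 0.0025 m and angle between board4's own z axis and vertical below 0.05 rad and y of door_hinge in the frame of board4 above 0.03 m) or (horizontal distance between board4 and pocket5 below 0.005 m and z of board4 in the frame of pocket5 below 0.0025 m and angle between board4's own z axis and vertical below 0.05 rad and y of door_hinge in the frame of board4 above 0.03 m)) and horizontal distance between master and recess below 0.005 m and z of master in the frame of recess below 0.0025 m and angle between master's own z axis and vertical below 0.05 rad and value of joint start below 0.002 m and linear speed of each of board0, board1, board2, board3, board4, carrier below 0.02 m/s); the robot touches nothing.
It fails at once if a bystander on the bench is shoved more than 5 cm (distance of any of brush, loupe, marker, tape, screwdriver from where it was at the start of the episode above 0.05 m).
It fails at once if the start button is pressed while the door is not shut (value of joint start above 0.004 m and value of joint door above 0.03 rad).
Of board0, board1, board2, board3, board4 only 3 to 5 are there at a start; the rules pass over those that are not, and their reading is None.
At some moment in a run one of board0, board1, board2, board3, board4 may be knocked a few centimetres aside while the robot is not near it.
Once in a run the grip may slacken for a moment while it holds something.
It also fails if it takes over 210 s, if anything falls off the work surface, if the arm or the gripper's body presses on something with over 40 N, if the wrist force passes 120 N, or if a joint passes its speed limit or range.

### The arm

A 6-joint arm with a two-finger parallel gripper is mounted at the origin on the work surface. World frame = base frame: x ahead of the robot, y to its left, z up, the work surface at z = 0. Lengths are in m, angles in rad, forces in N, time in s.
With the tool pointing down it reaches from about 0.275 to 0.75 m from the base axis. Payload 10.2 kg.
Tool frame: the origin (TCP) lies at the very end of the fingers, on their centre line; the grasp point (between the pads) lies 19 mm behind it; z points along the fingers, y is the line along which they close (so a half turn about z gives the same grasp; the last joint's range is limited). The gripper opens to 88 mm and grips with 3 to 60 N. Pads are 18 mm wide; open, the fingers measure 123 mm over their backs; the gripper's body (75 mm by 187 mm) begins 45 mm behind the grasp point.
Start: joints at [-1.407, 0.313, 1.498, -0, 1.331, -0.223], TCP at [0.198, -0.486, 0.239] pointing down, gripper open.
Joint ranges: [-2.94, 2.94], [-0.97, 2.17], [0.19, 2.56], [-1.23, 4.37], [0.02, 3.11], [-2.88, 2.88]. Speed limits (rad/s): [2.39, 2.39, 3.01, 3.14, 3.14, 3.14].

### API

Orientations are given as a 3x3 rotation matrix whose columns are the frame's x, y, z axes.
In Python, from cell import robot, fingers, optics, job, nets gives the robot as it stands. The module is installed in compiled form; this text tells all that it offers. Calls block until the motion is done:
- robot.movep(position, orientation): joint-space move of the TCP to a pose.
- robot.servo_line(position, frame=None, feed=0.15): straight line of the TCP; frame=None keeps the orientation; feed is the mean speed in m/s.
- robot.movej(angles): joint-space move.
- fingers.gripper_to(opening, force=None): opening from 0.0 (shut) to 1.0 (fully open); force is the grip in N (None keeps the last); returns when the fingers have stopped.
- robot.hold(seconds).
- robot.ik(position, orientation): joint angles nearest the present ones, or None.
- robot.get_state(): the state.
- optics.camera(name): name is "scene" or "top" or "wrist"; returns the picture (420x560x3 uint8, red, green, blue); there is no depth.
- optics.calibration(name): a dict with "intrinsics" (3x3 intrinsics, pixels), "cam_to_world" (4x4, takes a point from camera to world coordinates). Camera axes: x right, y down, z forward; pixel columns grow to the right and rows downward; lengths in m; the calibration is good to about 2 mm. A picture is of the moment at which its call begins: read the wrist's pose just before it. calibration takes no time and is no camera call; for the wrist camera it gives the pose at the moment of the call.
A pose or a line that the arm cannot do raises robot.MotionError and nothing moves.
- job.job_done(): hands the job in; it is judged then, once.
Trained networks look in the newest picture that a camera, given by its name, has taken for a name from the list of things; names that differ only in an ending like _2 or _b are one class to them, and where a whole thing is asked for, a point or a joint stands for the part that bears it (a point fixed in the world has none). Each returns a list of dicts, best first, with "p" (0 to 1); they miss things now and then, are a little off and sometimes report something else, mostly with a low value. They report only what shows in the picture. A call takes as long as a camera call. They do not tell look-alikes from the thing itself.
- nets.trace(camera, label): "pixels" (420x560 bool, what is visible of it) and "bbox" ([centre column, centre row, width, height] in pixels, round what is visible of it).
The state is a dict: "t": time; "q": joint angles; "qd": joint speeds; "effort": joint torques, N m; "position": TCP position; "tcp_rot": TCP orientation; "wrist_force": force on the tool from outside, world axes, zero at the start; "wrist_torque": the same for the moment, N m; "width": opening from 0.0 (shut) to 1.0 (fully open); "gripper_force": force on a finger pad.
Only numpy, scipy, OpenCV 4.12 (cv2) and the standard library are available. Lean on these libraries where they do the work, as an engineer would, in place of code of your own. Each camera call takes 0.05 s, during which the arm holds its last target. There are 200 camera calls.

## Working session

There is one attempt and no reset: what is moved stays moved. The work goes in short steps, each a Python script; the robot and the scene stay as the last script left them, time stands still between calls to the robot, and variables do not carry over. Pictures are saved under pics/ and viewed, at most 16 in all, crops included, and the job is handed in when it is done.

```bash
mkdir -p pics; ls; python3 - <<'E'
from cell import robot, fingers, optics, job, nets
import cv2, numpy as np
for n in ("scene","top"):
    im=optics.camera(n); cv2.imwrite(f"pics/{n}0.png",im[:,:,::-1])
    c=optics.calibration(n); print(n,np.round(c["intrinsics"],1).tolist(),np.round(c["cam_to_world"],3).tolist())
    for l in ["board0","master","carrier","recess","dock_face","door","start_top","brush","tape"]:
        print(l,[(round(d["p"],2),np.round(d["bbox"]).tolist()) for d in nets.trace(n,l)])
s=robot.get_state(); print(s["t"],s["position"],s["tcp_rot"])
c=optics.calibration("wrist");print(c)
E
```

```text
pics
scene [[400.1, 0.0, 279.3], [0.0, 400.1, 211.5], [0.0, 0.0, 1.0]] [[0.769, 0.495, -0.404, 0.862], [0.639, -0.595, 0.488, -0.426], [0.002, -0.634, -0.774, 0.731], [0.0, 0.0, 0.0, 1.0]]
board0 [(0.93, [219.0, 324.0, 41.0, 42.0]), (0.89, [182.0, 293.0, 45.0, 35.0]), (0.77, [169.0, 225.0, 21.0, 31.0]), (0.73, [167.0, 370.0, 42.0, 40.0]), (0.62, [348.0, 162.0, 99.0, 72.0])]
master [(0.63, [319.0, 159.0, 26.0, 21.0])]
carrier [(0.96, [346.0, 166.0, 102.0, 75.0])]
recess [(0.58, [350.0, 165.0, 101.0, 68.0]), (0.33, [290.0, 242.0, 41.0, 20.0])]
dock_face [(0.9, [364.0, 128.0, 236.0, 232.0]), (0.75, [168.0, 372.0, 40.0, 41.0])]
door [(0.7, [402.0, 91.0, 163.0, 153.0]), (0.64, [196.0, 316.0, 218.0, 200.0])]
start_top [(0.59, [268.0, 165.0, 13.0, 11.0])]
brush [(0.51, [290.0, 242.0, 41.0, 20.0]), (0.28, [347.0, 165.0, 104.0, 72.0])]
tape [(0.75, [341.0, 307.0, 44.0, 49.0])]
top [[406.4, 0.0, 279.8], [0.0, 406.4, 208.5], [0.0, 0.0, 1.0]] [[0.027, -0.989, 0.143, 0.394], [-0.999, -0.032, -0.033, -0.011], [0.037, -0.142, -0.989, 1.005], [0.0, 0.0, 0.0, 1.0]]
board0 [(0.86, [365.0, 199.0, 27.0,
[... 785 characters left out ...]
22821  0.23873167] [[ 9.26117843e-01  3.77234331e-01 -7.18489292e-07]
 [ 3.77234331e-01 -9.26117843e-01  1.45424113e-06]
 [-1.16816075e-07 -1.61783748e-06 -1.00000000e+00]]
{'intrinsics': array([[354.01760242,   0.        , 274.0922972 ],
       [  0.        , 354.01760242, 203.71730526],
       [  0.        ,   0.        ,   1.        ]]), 'cam_to_world': array([[ 3.76772888e-01, -8.94442349e-01, -2.40863188e-01,
         2.58758166e-01],
       [-9.26305539e-01, -3.63949881e-01, -9.74604163e-02,
        -4.62330344e-01],
       [-4.89404871e-04,  2.59833347e-01, -9.65653350e-01,
         3.85573609e-01],
       [ 0.00000000e+00,  0.00000000e+00,  0.00000000e+00,
         1.00000000e+00]])}
```

```bash
python3 - <<'E'
import cv2
a=cv2.imread("pics/top0.png")[80:380]; cv2.imwrite("pics/top0b.png",cv2.resize(a,(800,428),interpolation=cv2.INTER_CUBIC))
E
```

```text
(no output)
```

View pics/top0b.png

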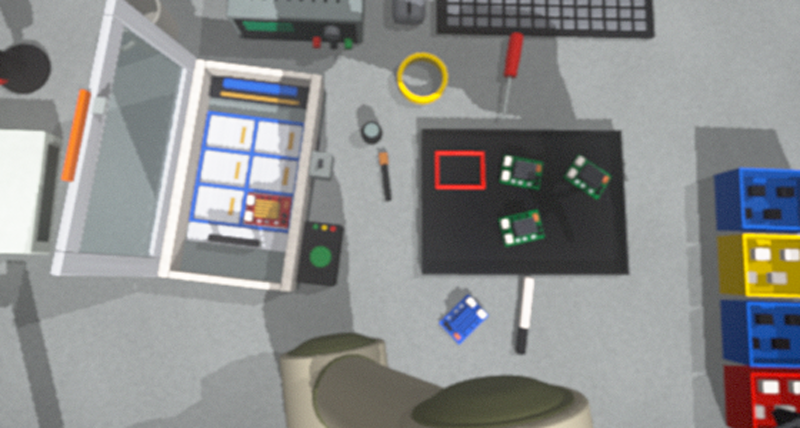

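View pics/scene0.png

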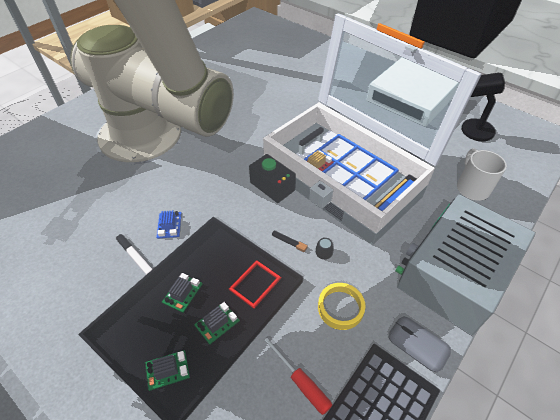

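Three green boards in the tray (zoomed crop (522,172), (588,177), (521,228)). The look-alike is the blue board at (463,318), outside the tray, to be left alone. The master is red with a brass sink at (267,210) in the carrier. The recess is the red frame at (460,170), and the start button is at (320,257). Next: close wrist views.

```bash
cat > h.py <<'E'
from cell import robot, fingers, optics, job, nets
import cv2, numpy as np
from scipy.optimize import minimize
def Rz(a): c,s=np.cos(a),np.sin(a); return np.array([[c,-s,0],[s,c,0],[0,0,1]])
DOWN=np.diag([1.,-1,-1])
def tool(a): return Rz(a)@DOWN          # tool x at world angle a, pointing down
def cap(n,f=None):
    c=optics.calibration(n); im=optics.camera(n)
    if f: cv2.imwrite(f"pics/{f}.png",im[:,:,::-1]); np.savez(f"pics/{f}.npz",im=im,K=c["intrinsics"],T=c["cam_to_world"])
    return im,c["intrinsics"],c["cam_to_world"]
def proj(P,K,T):
    p=(np.asarray(P)-T[:3,3])@T[:3,:3]; p=p@K.T; return p[:,:2]/p[:,2:]
def unproj(uv,z,K,T):
    d=np.c_[np.atleast_2d(uv),np.ones(len(np.atleast_2d(uv)))]@np.linalg.inv(K).T@T[:3,:3].T
    return T[:3,3]+d*((z-T[2,3])/d[:,2:])
def box(x0,x1,y0,y1,z0,z1): return np.array([[x,y,z] for x in(x0,x1) for y in(y0,y1) for z in(z0,z1)])
BOARD=[box(-.025,.025,-.035,.035,0,.004),box(-.013,.013,-.019,.017,.004,.030)]
def sil(parts,x,y,z,a,K,T):
    m=np.zeros((420,560),np.uint8)
    for b in parts: cv2.fillConvexPoly(m,cv2.convexHull(np.round(proj(b@Rz(a).T+[x,y,z],K,T)*16).astype(np.int32)),1,shift=4)
    return m>0
def fit(mask,parts,x,y,z,a,K,T):
    def c(p):
        s=sil(parts,p[0],p[1],z,p[2],K,T); return 1-(s&mask).sum()/max(1,(s|mask).sum())
    best=min((minimize(c,[x,y,a+d],method="Nelder-Mead",options=dict(initial_simplex=np.array([[x,y,a+d],[x+.006,y,a+d],[x,y+.006,a+d],[x,y,a+d+.15]]))) for d in(-.5,-.25,0,.25,.5)),key=lambda r:r.fun)
    return best.x,best.fun
def hsv(im): return cv2.cvtColor(im,cv2.COLOR_RGB2HSV)
E
python3 - <<'E'
from h import *
for f,p in(("w_tray",(.47,-.26,.26)),("w_stat",(.47,.25,.30))):
    robot.movep(p,tool(0)); print(robot.get_state()["t"],robot.get_state()["q"].round(2))
    im,K,T=cap("wrist",f)
    for l in ("board0","master","carrier","start_top"):
        for d in nets.trace("wrist",l): print(l,round(d["p"],2),np.round(d["bbox"]), unproj(d["bbox"][:2],.02,K,T).round(3)[0])
a=np.vstack([cv2.imread(f"pics/{f}.png") for f in("w_tray","w_stat")]); 
cv2.imwrite("pics/w1.png",cv2.resize(np.hstack([cv2.imread(f"pics/{f}.png") for f in("w_tray","w_stat")]),(800,300),interpolation=cv2.INTER_AREA))
E
```

```text
2.3333 [-0.72  0.33  1.43 -0.    1.39  0.85]
board0 0.86 [380.  84.  75.  80.] [ 0.56  -0.372  0.02 ]
board0 0.72 [268. 170.  75.  58.] [ 0.47  -0.255  0.02 ]
board0 0.64 [200. 280.  52.  37.] [ 0.337 -0.173  0.02 ]
board0 0.61 [269.  78.  68.  59.] [ 0.566 -0.257  0.02 ]
start_top 0.66 [269. 125. 360. 249.] [ 0.519 -0.256  0.02 ]
4.4417 [ 0.27  0.29  1.36 -0.    1.48  1.84]
master 0.61 [344. 159.  67.  48.] [0.477 0.163 0.02 ]
carrier 0.78 [319. 111. 178. 222.] [0.533 0.195 0.02 ]
carrier 0.65 [111. 190. 220. 378.] [0.439 0.45  0.02 ]
start_top 0.82 [428. 232.  33.  28.] [0.384 0.052 0.02 ]
start_top 0.63 [321. 110. 174. 220.] [0.534 0.194 0.02 ]
```

View pics/w_tray.png

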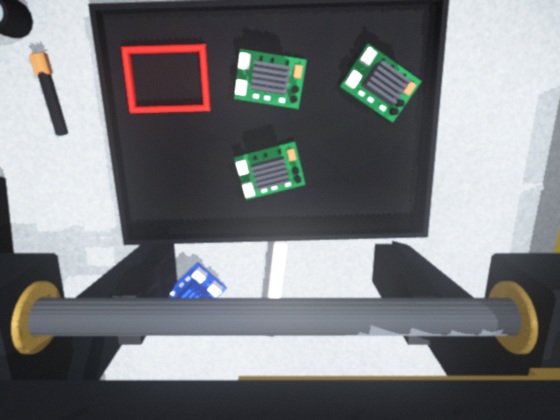

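View pics/w_stat.png

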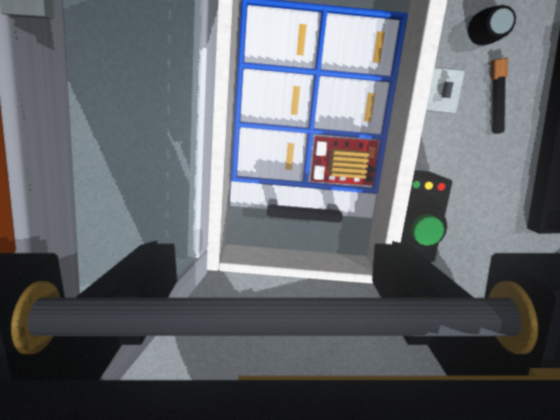

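```bash
cat >> h.py <<'E'
BOARD+=[box(-.021,-.007,.023,.034,.004,.015),box(.007,.021,.023,.034,.004,.015)]
def colmask(im,lo,hi):
    return cv2.inRange(hsv(im),np.array(lo),np.array(hi))
def biggest(m,fill=True):
    cs,_=cv2.findContours(m,cv2.RETR_EXTERNAL,cv2.CHAIN_APPROX_NONE); c=max(cs,key=cv2.contourArea)
    o=np.zeros_like(m); cv2.drawContours(o,[c],-1,1,-1); return o>0
BLUE=([105,110,60],[130,255,255])
GRID=[box(-.093,.093,-.083,.083,.006,.014)]
def boards(im,K,T,z=.006,label="board0"):
    out=[]
    for d in nets.trace("wrist",label):
        m=d["pixels"]; 
        if m.sum()<300: continue
        h=hsv(im)[m]; g=((h[:,0]>45)&(h[:,0]<90)&(h[:,1]>90)).mean()
        r=(((h[:,0]<8)|(h[:,0]>172))&(h[:,1]>120)).mean()
        x,y=unproj(d["bbox"][:2],z+.01,K,T)[0][:2]; p,e=fit(m,BOARD,x,y,z,0,K,T)
        out.append((p,e,g,r,d["p"],int(m.sum())))
    return out
E
python3 - <<'E'
from h import *
robot.movep((.53,.21,.30),tool(0)); im,K,T=cap("wrist","w_stat2")
m=biggest(colmask(im,*BLUE)); p,e=fit(m,GRID,.55,.2,.045,-.1,K,T); print("grid",p.round(4),e, m.sum())
o=im.copy(); cv2.imwrite("pics/m.png",m*255)
for b in boards(im,K,T,.051,"master"): print("master",b[0].round(4),[round(float(v),2) for v in b[1:]])
robot.movep((.51,-.27,.24),tool(0)); im2,K,T=cap("wrist","w_tray2")
for b in boards(im2,K,T): 
    print(b[0].round(4),[round(float(v),2) for v in b[1:]])
    if b[2]>.1:
        for c in cv2.findContours(sil(BOARD,b[0][0],b[0][1],.006,b[0][2],K,T).astype(np.uint8),0,2)[0]: cv2.drawContours(im2,[c],-1,(255,255,0),1)
h=hsv(im2); r=(((h[:,:,0]<8)|(h[:,:,0]>172))&(h[:,:,1]>150)&(h[:,:,2]>80)).astype(np.uint8)
m=biggest(r); 
for w in(.003,.0045,.006):
    p,e=fit(m,[box(-.027-w,.027+w,-.037-w,.037+w,0,.008)],.56,-.16,.006,0,K,T); print("recess",w,p.round(4),round(e,3))
cv2.imwrite("pics/chk.png",np.hstack([cv2.resize(x[:,:,::-1],(400,300),interpolation=cv2.INTER_AREA) for x in(o,im2)]))
np.save("g.npy",p)
E
```

```text
grid [ 0.5425  0.206  -0.0886] 0.02566550815414581 25511
master [ 0.4801  0.1707 -0.0739] [0.02, 0.0, 0.27, 0.88, 2636.0]
[ 0.5654 -0.2572 -0.1456] [0.02, 0.48, 0.0, 0.86, 3452.0]
[ 0.4672 -0.2576  0.2468] [0.04, 0.44, 0.0, 0.84, 2796.0]
[ 0.2952 -0.1544  0.6725] [0.66, 0.0, 0.0, 0.8, 805.0]
[ 0.5606 -0.3751 -0.5723] [0.03, 0.4, 0.0, 0.71, 3351.0]
[ 0.5508 -0.0226 -0.9039] [0.66, 0.0, 0.0, 0.28, 1346.0]
recess 0.003 [ 0.5674 -0.1478  0.004 ] 0.138
recess 0.0045 [ 0.5658 -0.1483  0.0016] 0.066
recess 0.006 [ 0.5655 -0.148   0.0249] 0.011[ WARN:0@0.893] global loadsave.cpp:1063 imwrite_ Unsupported depth image for selected encoder is fallbacked to CV_8U.
```

View pics/chk.png

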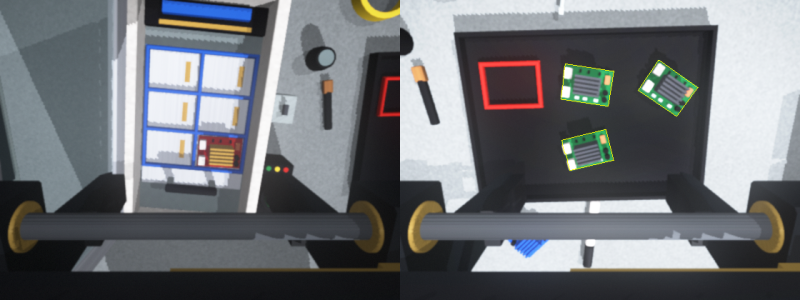

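```bash
cat >> h.py <<'E'
Z=.22; HP=np.pi/2
def st(): return robot.get_state()
def wrap(a): return (a+np.pi)%(2*np.pi)-np.pi
def go(x,y,z,a):
    robot.movep((x,y,z),tool(a))
def pick(b,z,dz=.010):
    """b=(x,y,yaw) of board, z floor; heat sink centre is 1 mm to -y"""
    x,y,a=b; c=np.array([x,y,0])+Rz(a)@[0,-.001,0]
    fingers.gripper_to(.5); go(c[0],c[1],Z,a-HP)
    robot.servo_line((c[0],c[1],z+dz+.03),feed=.25); robot.servo_line((c[0],c[1],z+dz),feed=.06)
    print("F",st()["wrist_force"].round(1)); fingers.gripper_to(0,force=25); s=st(); print("grip",round(s["width"]*88,1),s["gripper_force"])
    robot.servo_line((c[0],c[1],z+dz+.04),feed=.1); robot.servo_line((c[0],c[1],Z),feed=.25)
    s=st(); print("lift",round(s["width"]*88,1),s["gripper_force"],s["wrist_force"].round(1),round(s["t"],1))
    return s["width"]*88>20
def held(label,f=None):
    """pose of held board by eye minus that expected from the tool"""
    s=st(); x,y,z=s["position"]; a=np.arctan2(s["tcp_rot"][1,0],s["tcp_rot"][0,0])+HP
    im,K,T=cap("wrist",f); e0=np.array([x,y,0])+Rz(a)@[0,.001,0]; res=[]
    for d in nets.trace("wrist",label):
        q,e=fit(d["pixels"],BOARD,e0[0],e0[1],z-.010,a,K,T)
        res.append((e,(Rz(-a)@np.r_[q[:2]-e0[:2],0]).round(4)[:2],round(wrap(q[2]-a),3),d["p"]))
    r=min(res,key=lambda r:r[0]) if res else None; print("held",r); return r
def place(t,z,dz=.0105,off=(0,0)):
    x,y,a=t; c=np.array([x,y,0])+Rz(a)@[-off[0],-.001-off[1],0]
    go(c[0],c[1],Z,a-HP); robot.servo_line((c[0],c[1],z+dz+.015),feed=.2)
    for k in(.010,.005,.002,0):
        robot.servo_line((c[0],c[1],z+dz+k),feed=.04); f=st()["wrist_force"]; print("pl",k,f.round(1))
    fingers.gripper_to(.46); robot.servo_line((c[0],c[1],z+dz+.04),feed=.1); robot.servo_line((c[0],c[1],Z),feed=.3)
    print("t",round(st()["t"],1))
def grid(f=None,g=(.5425,.206,-.0886),view=(.53,.21,.30)):
    robot.movep(view,tool(0)); im,K,T=cap("wrist",f); p,e=fit(biggest(colmask(im,*BLUE)),GRID,g[0],g[1],.045,g[2],K,T); print("grid",p.round(4),round(e,3)); return p,im,K,T
def pocket(g,i,j): c=np.array([g[0],g[1],0])+Rz(g[2])@[.06*i,.04*j,0]; return c[0],c[1],g[2]
E
python3 - <<'E'
from h import *
m=(.4797,.1711,-.082)
print(robot.ik((m[0],m[1],Z),tool(m[2]-HP)),robot.ik((.5655,-.148,Z),tool(-HP+.02)),robot.ik((.5655,-.148,.017),tool(-HP+.02)))
print(pick(m,.051)); held("master","held_m")
E
```

```text
None [-4.56268373e-01  4.58325812e-01  1.33833487e+00 -4.44089210e-16
  1.34493197e+00  2.66532428e+00] [-4.56268373e-01  6.96235553e-01  1.52992990e+00 -4.44089210e-16
  9.15427204e-01  2.66532428e+00]Traceback (most recent call last):
  File "<stdin>", line 4, in <module>
  File "h.py", line 54, in pick
    fingers.gripper_to(.5); go(c[0],c[1],Z,a-HP)
                            ~~^^^^^^^^^^^^^^^^^^
  File "h.py", line 50, in go
    robot.movep((x,y,z),tool(a))
    ~~~~~~~~~~~^^^^^^^^^^^^^^^^^
cell.MotionError: the arm cannot take that pose within its joint ranges
```

```bash
sed -i 's/a-HP/a+HP/g; s/s\["tcp_rot"\]\[0,0\])+HP/s["tcp_rot"][0,0])-HP/' h.py; python3 - <<'E'
from h import *
m=(.4797,.1711,-.082)
for p in [(m[0],m[1],.061,m[2]),(.5655,-.148,.017,.02),(.5606,-.3751,.016,-.57),(.62,.16,.061,-.09)]: print(robot.ik(p[:3],tool(p[3]+HP)) is not None)
ok=pick(m,.051); print(ok)
if ok: held("master","held_m")
E
```

```text
True
True
True
True
F [ 0.7  0.4 -0.1]
grip 25.7 25.000251615419984
lift 25.8 24.999880380928516 [-0.7 -0.9 -1.1] 12.6
True
held (np.float64(0.29977812995245645), array([-0.0007,  0.0006]), np.float64(0.0), 0.88)
```

View pics/held_m.png

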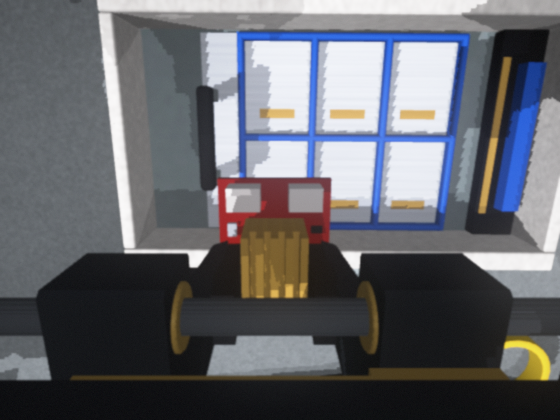

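The red master is held square between the fingers (board at about (275,210), sink at (275,258)). I'll put it in the recess.

```bash
python3 - <<'E'
from h import *
place((.5655,-.148,.022),.006)
robot.movep((.51,-.24,.24),tool(0)); im,K,T=cap("wrist","aft_m")
for l in("master","board0"):
  for b in boards(im,K,T,.006,l): print(l,b[0].round(4),[round(float(v),2) for v in b[1:]])
c=im[20:220,60:460]; cv2.imwrite("pics/aft_mc.png",cv2.resize(c,(800,400))[:,:,::-1])
E
```

```text
pl 0.01 [-0.3  0.3 -0.4]
pl 0.005 [-0.   1.6 -1.2]
pl 0.002 [ 0.3  0.3 -0.3]
pl 0 [-0.3  0.3 -0.6]
t 17.7
master [ 0.5508 -0.0228 -0.901 ] [0.67, 0.0, 0.0, 0.7, 1314.0]
master [ 0.5647 -0.1487  0.0022] [0.04, 0.0, 0.44, 0.67, 3433.0]
board0 [ 0.5611 -0.3751 -0.5559] [0.03, 0.38, 0.0, 0.97, 3378.0]
board0 [ 0.5652 -0.2574 -0.1547] [0.03, 0.47, 0.0, 0.78, 3391.0]
board0 [ 0.2796 -0.1578  0.8329] [0.83, 0.0, 0.0, 0.78, 387.0]
board0 [ 0.4672 -0.2574  0.2499] [0.02, 0.45, 0.0, 0.65, 2901.0]
```

View pics/aft_mc.png

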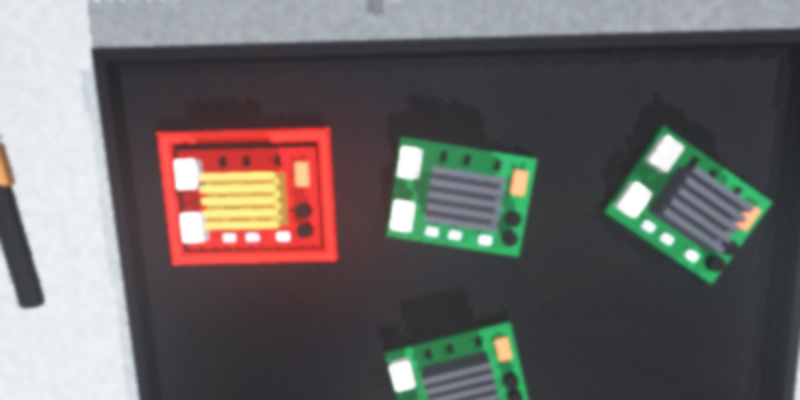

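The master lies flat inside the red frame ((247,200) in the crop), with three green boards remaining. Next: first board into the far -y pocket.

```bash
cat >> h.py <<'E'
def cycle(near,i,k):
    """pick the green board nearest to `near`, put it into pocket (i,-1)"""
    robot.movep((.51,-.26,.24),tool(0)); im,K,T=cap("wrist")
    bs=[b[0] for b in boards(im,K,T) if b[2]>.2 and b[1]<.15]; print("boards",np.round(bs,4).tolist())
    b=min(bs,key=lambda b:np.hypot(*(b[:2]-near)))
    if not pick(b,.006): print("MISSED"); return
    g,*_=grid()          # also shows the carrier while the board is held
    h=held_ok(); 
    if not h: print("LOST"); return
    go(*pocket(g,i,-1)[:2],Z,g[2]+HP); held("board0",f"held{k}")
    if not held_ok(): print("LOST"); return
    place(pocket(g,i,-1),.051)
def held_ok(): s=st(); return s["width"]*88>20
E
python3 - <<'E'
from h import *
grid("g1"); cycle(np.array([.5652,-.2574]),1,1)
g,im,K,T=grid("aft1")
for b in boards(im,K,T,.051): print(b[0].round(4),[round(float(v),2) for v in b[1:]])
print(np.round(pocket(g,1,-1),4))
a=cv2.imread("pics/aft1.png"); h=cv2.imread("pics/held1.png"); cv2.imwrite("pics/p1.png",np.hstack([cv2.resize(x,(400,300),interpolation=cv2.INTER_AREA) for x in(a,h)]))
E
```

```text
grid [ 0.5424  0.206  -0.0887] 0.025
boards [[0.5651, -0.2573, -0.1628], [0.5607, -0.3752, -0.5528]]
F [ 0.5 -0.4  0.1]
grip 25.7 24.999781558290124
lift 25.9 24.999719127081335 [-0.2 -0.2 -0.4] 27.4
grid [ 0.5424  0.2058 -0.0904] 0.556
held (np.float64(0.2842671731560621), array([-0.0005,  0.001 ]), np.float64(-0.002), 0.75)
pl 0.01 [-0.4 -0.4 -0.9]
pl 0.005 [-0.2 -0.9 -0.1]
pl 0.002 [-0.6  0.  -0.7]
pl 0 [ 0.4 -0.1 -1.3]
t 34.6
grid [ 0.5424  0.2059 -0.0911] 0.025
[ 0.6617  0.4521 -1.5588] [0.91, 0.0, 0.0, 0.65, 46714.0]
[ 0.5976  0.1605 -0.0828] [0.03, 0.35, 0.0, 0.57, 3231.0]
[ 0.5985  0.1606 -0.0911]
```

View pics/p1.png

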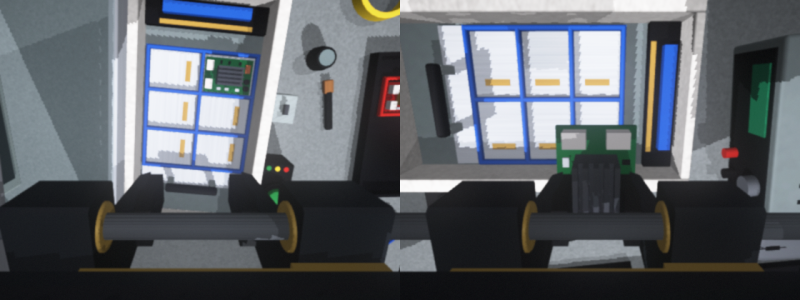

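The first board is in the far -y pocket. In that run the grid fit during carrying was occluded, so from now on I'll use the grid measured just before each pick.

```bash
sed -i 's/^def cycle(near,i,k):/def cycle(near,i,k,g):/; s/^    g,\*_=grid() .*$//' h.py
python3 - <<'E'
from h import *
g=(.5424,.206,-.0895)
cycle(np.array([.561,-.375]),0,2,g)
g,im,K,T=grid("aft2")
for b in boards(im,K,T,.051): print(b[0].round(4),[round(float(v),2) for v in b[1:]])
print(np.round(pocket(g,0,-1),4))
if held_ok() : pass
cycle(np.array([.467,-.257]),-1,3,g)
g,im,K,T=grid("aft3")
for b in boards(im,K,T,.051): print(b[0].round(4),[round(float(v),2) for v in b[1:]])
print(np.round([pocket(g,i,-1) for i in(1,0,-1)],4))
E
```

```text
boards [[0.5608, -0.3752, -0.5545], [0.4672, -0.2576, 0.2539]]
F [ 0.1 -0.6 -0.5]
grip 26.2 25.00028809066862
lift 26.0 24.999879291281104 [ 0.   0.2 -0.7] 42.5
held (np.float64(0.28315955766192735), array([-0.0003,  0.0014]), np.float64(0.001), 0.63)
pl 0.01 [ 0.7  0.4 -1. ]
pl 0.005 [-0.4  0.3 -0.9]
pl 0.002 [ 0.3 -0.5 -0.5]
pl 0 [-0.3  0.4 -0.5]
t 48.2
grid [ 0.5425  0.206  -0.0932] 0.024
[ 0.5976  0.1609 -0.1081] [0.03, 0.36, 0.0, 0.98, 3201.0]
[ 0.5375  0.1664 -0.0961] [0.02, 0.25, 0.0, 0.68, 2975.0]
[ 0.5388  0.1662 -0.0932]
boards [[0.4544, -0.2061, 0.2489]]
F [-0.  -0.5  0.8]
grip 25.7 24.999719951301813
lift 25.7 24.999654782004654 [ 0.4  0.9 -1.3] 56.7
held (np.float64(0.2959669736424262), array([-0.0005,  0.0006]), np.float64(0.001), 0.65)
pl 0.01 [ 0.1 -0.1 -0.9]
pl 0.005 [ 0.5 -0.1 -0.7]
pl 0.002 [-0.2 -0.6  0.1]
pl 0 [ 0.3 -0.9  0.1]
t 61.9
grid [ 0.5424  0.2061 -0.0911] 0.024
[ 0.4778  0.1712 -0.081 ] [0.04, 0.25, 0.0, 0.85, 2564.0]
[ 0.5977  0.1606 -0.0808] [0.04, 0.36, 0.0, 0.76, 3200.0]
[0.6104 0.2423 0.0031] [0.83, 0.0, 0.0, 0.72, 20694.0]
[ 0.5381  0.1664 -0.1048] [0.03, 0.28, 0.01, 0.55, 2894.0]
[[ 0.5985  0.1608 -0.0911]
 [ 0.5387  0.1663 -0.0911]
 [ 0.479   0.1717 -0.0911]]
```

View pics/aft3.png

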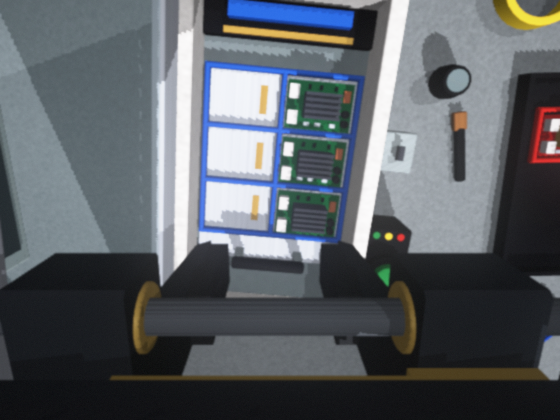

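All three boards sit in the -y pockets ((320,105), (315,160), (308,212)) with sockets on the hinge side. Handle bar at about (267,264). Now I'll locate it exactly and push the carrier home.

```bash
python3 - <<'E'
from h import *
g=np.array([.5424,.2061,-.0911]); d=np.load("pics/aft3.npz"); K,T=d["K"],d["T"]
p=unproj([[232,258],[303,268],[267,263]],.089,K,T); print("handle local",[(Rz(-g[2])@(q-[g[0],g[1],0])).round(4) for q in p])
u=Rz(g[2])[:,0]; h=np.array([g[0],g[1],0])-.115*u; print(h)
fingers.gripper_to(.23); robot.movep((h[0],h[1],.17),tool(g[2]+HP)); cap("wrist","hand"); 
for q in([-.04,-.006,0],[.04,.006,0]): pass
c=cv2.imread("pics/hand.png"); P=h+np.array([Rz(g[2])@[sx*.006,sy*.04,0] for sx,sy in((-1,-1),(1,-1),(1,1),(-1,1))])+[0,0,.09]
cv2.polylines(c,[proj(P,K:=optics.calibration("wrist")["intrinsics"],optics.calibration("wrist")["cam_to_world"]).astype(np.int32)],True,(0,255,255),1); cv2.imwrite("pics/hand2.png",c)
E
```

```text
handle local [array([-0.1087,  0.0388,  0.089 ]), array([-0.1134, -0.0396,  0.089 ]), array([-0.1111,  0.0003,  0.089 ])]
[0.42787687 0.21656201 0.        ]
```

View pics/hand2.png

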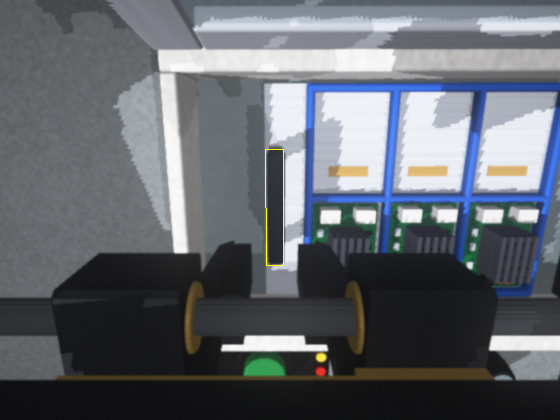

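The overlay matches the bar at (275,207) and the fingers straddle it. I'll descend and push.

```bash
python3 - <<'E'
from h import *
g=np.array([.5424,.2061,-.0911]); u=Rz(g[2])[:,0]; h=np.array([g[0],g[1],0])-.115*u
robot.servo_line((h[0],h[1],.075),feed=.1); print(st()["wrist_force"].round(1))
F=[];d=0
while d<.062:
    d+=.0015; robot.servo_line(h+d*u+[0,0,.075],feed=.04); s=st(); f=-s["wrist_force"]@u; F.append(round(float(f)))
    if f>24: break
print(d,F,s["t"])
robot.hold(.3); print((-st()["wrist_force"]@u).round(1), st()["position"].round(4))
robot.servo_line(h+(d-.006)*u+[0,0,.075],feed=.05); q=h+(d-.006)*u; robot.servo_line((q[0],q[1],.18),feed=.2)
robot.movep((.53,.21,.30),tool(0))
g2,im,K,T=grid("dock",g=g+np.r_[(d-.01)*u[:2],0]); print(Rz(-g[2])[:2,:2]@(g2-g)[:2])
for b in boards(im,K,T,.051): print(b[0].round(4),[round(float(v),2) for v in b[1:]])
print(np.round([pocket(g2,i,-1) for i in(1,0,-1)],4))
E
```

```text
[0.2 0.7 1. ]
0.03600000000000001 [0, 0, 0, 1, 6, 6, 6, 6, 7, 5, 7, 6, 6, 7, 7, 7, 6, 6, 5, 6, 6, 11, 18, 25] 72.2417
25.6 [0.459  0.2137 0.0747]
grid [ 0.5684  0.2039 -0.0921] 0.02
[0.02608137 0.00016423]
[ 0.5631  0.1644 -0.086 ] [0.05, 0.32, 0.01, 0.82, 2930.0]
[ 0.5034  0.1691 -0.0827] [0.03, 0.25, 0.0, 0.69, 2700.0]
[ 0.6229  0.159  -0.0691] [0.04, 0.37, 0.0, 0.6, 3334.0]
[[ 0.6245  0.1585 -0.0921]
 [ 0.5647  0.1641 -0.0921]
 [ 0.505   0.1696 -0.0921]]
```

View pics/dock.png

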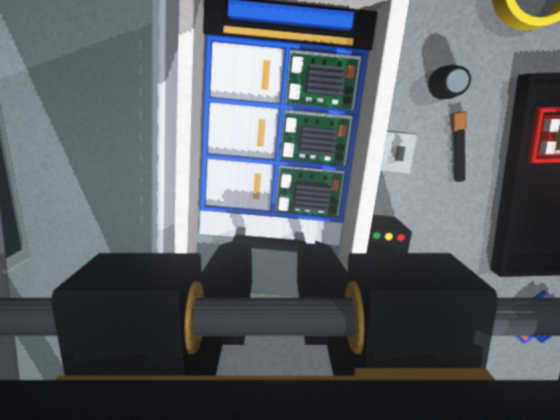

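Docked: flush against the black dock block at (285,33) with 25 N felt, and the boards are still seated. Now I'll plan the door push and check that it is reachable.

```bash
cat >> h.py <<'E'
YAW=-.092; DOCK=np.array([.5684,.2039,.045])+Rz(YAW)@[.093,0,0]; HINGE=DOCK+Rz(YAW)@[-.1275,.102,.061]
def door_tcp(th,rc=.185,xs=-.12,s=.012,n=0.0):
    return HINGE+Rz(YAW)@[xs,-np.cos(th)*rc+np.sin(th)*(.006+n)+s,np.sin(th)*rc+np.cos(th)*(.006+n)]
E
python3 - <<'E'
from h import *
print(HINGE.round(3))
R=tool(YAW+HP)
for xs in(-.15,-.12,-.08):
  P=[door_tcp(t,xs=xs) for t in(1.82,1.6,1.3,1,.6,.3,0)]
  b=door_tcp(1.82,xs=xs,n=.03); o=b.copy(); o[2]=.38; v=HINGE+Rz(YAW)@[xs,-.06,0]; v[2]=.38
  print(xs,b.round(3),[robot.ik(p,R) is not None for p in P+[b,o,v]])
im=cap("scene","sc1"); top=cap("top","top1")
E
```

```text
[0.543 0.309 0.106]
-0.15 [0.403 0.415 0.276] [True, True, True, True, True, True, True, True, True, True]
-0.12 [0.432 0.412 0.276] [True, True, True, True, True, True, True, True, True, True]
-0.08 [0.472 0.408 0.276] [True, True, True, True, True, True, True, True, True, True]
```

View pics/sc1.png

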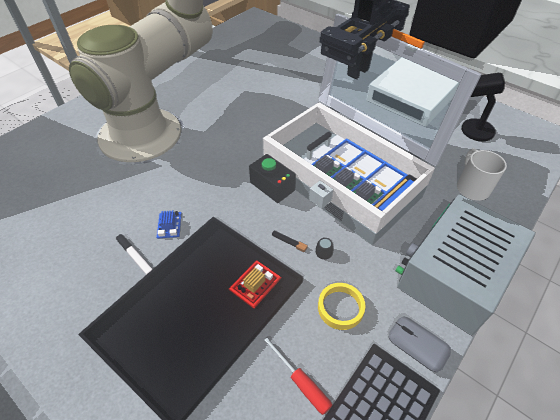

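The master is in its recess and the bench is clear. The white box behind the door, (410,90), is low and out of the way. Closing the door now.

```bash
python3 - <<'E'
from h import *
R=tool(YAW+HP); fingers.gripper_to(0)
b=door_tcp(1.82,n=.03); v=HINGE+Rz(YAW)@[-.12,-.06,0]; v[2]=.38; o=b.copy(); o[2]=.38
robot.movep(v,R); robot.servo_line(o,feed=.25); robot.servo_line(b,feed=.2); print(st()["wrist_force"].round(1))
log=[]
for th in np.r_[np.arange(1.80,.12,-.06),.12,.09]:
    robot.servo_line(door_tcp(th),feed=.12); f=st()["wrist_force"]; log.append((round(th,2),f.round(0).tolist()))
    if np.linalg.norm(f)>35: print("HIGH"); break
print(log[::4],log[-1],st()["t"])
im=cap("scene","door1")
E
```

```text
[-0.6  0.2  1.2]
[(np.float64(1.8), [1.0, -1.0, 0.0]), (np.float64(1.56), [1.0, -0.0, -1.0]), (np.float64(1.32), [-1.0, 0.0, -1.0]), (np.float64(1.08), [-0.0, 0.0, -0.0]), (np.float64(0.84), [-0.0, 1.0, 1.0]), (np.float64(0.6), [-0.0, -0.0, 1.0]), (np.float64(0.36), [1.0, 0.0, 1.0]), (np.float64(0.12), [-0.0, 0.0, 1.0])] (np.float64(0.09), [0.0, -1.0, 0.0]) 86.25
```

View pics/door1.png

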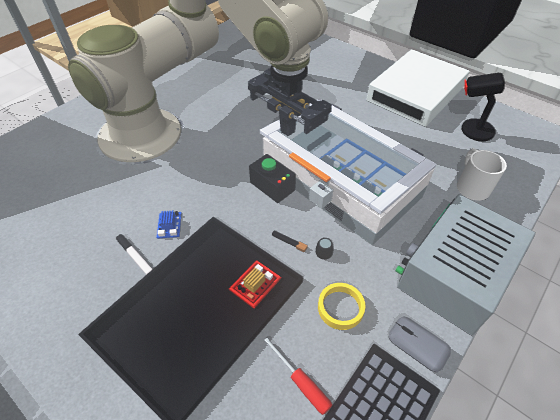

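The door has come down with the finger, nearly shut (lip at (310,167)). I'll press it over the catch.

```bash
python3 - <<'E'
from h import *
p=st()["position"].copy(); p0=p[2]; F=[]
print(p.round(4))
for k in range(40):
    p[2]-=.001; robot.servo_line(p,feed=.03); f=st()["wrist_force"][2]; F.append(round(float(f)))
    if f>24: break
print(F,p[2]); robot.hold(.3); print(st()["wrist_force"].round(1))
p[2]+=.15; robot.servo_line(p,feed=.2)
cap("scene","door2"); a=DOCK+Rz(YAW)@[-.15,-.09,.05]
v=HINGE+Rz(YAW)@[-.10,-.20,0]
robot.movep((v[0],v[1],.26),tool(0)); im,K,T=cap("wrist","cons")
d=nets.trace("wrist","start_top")
for q in d: print(q["p"],np.round(q["bbox"]),unproj(q["bbox"][:2],.06,K,T).round(4)[0])
m=biggest(colmask(im,[50,120,50],[80,255,255])); cs=cv2.findContours(m.astype(np.uint8),0,1)[0][0]; (c,r)=cv2.minEnclosingCircle(cs); print("green",c,r,m.sum(),unproj(c,.06,K,T).round(4)[0])
s=cv2.imread("pics/door2.png"); w=im[:,:,::-1]; cv2.imwrite("pics/d2.png",np.hstack([cv2.resize(s[60:300,200:480],(400,300)),cv2.resize(w,(400,300),interpolation=cv2.INTER_AREA)])); print(st()["t"])
E
```

```text
[0.408  0.1486 0.1284]
[0, 0, 0, 1, 0, -1, 0, 3, 9, 13, 15, 10, 7, 1, -1, 1, 13, 25] 0.11042607997527515
[-9.4 -1.8 24.5]
0.67 [316. 201.  35.  32.] [0.4006 0.0757 0.06  ]
green (314.2370300292969, 200.09861755371094) 17.341670989990234 911 [0.4014 0.0771 0.06  ]
93.4167
```

View pics/d2.png

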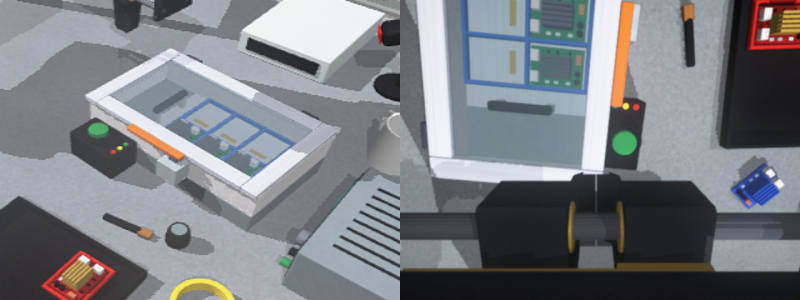

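The catch snapped: the force rose to 15 N, dropped, then hit a hard stop, and the door lies flat. Now the button at about (0.401, 0.077).

```bash
python3 - <<'E'
from h import *
R=tool(YAW+HP); x,y=.401,.0765
robot.movep((x,y,.20),R); robot.servo_line((x,y,.082),feed=.15); z=.082; F=[]
while z>.045:
    z-=.001; robot.servo_line((x,y,z),feed=.03); f=st()["wrist_force"][2]; F.append(round(float(f),1))
    if f>14: break
print(F,z); robot.hold(.3); robot.servo_line((x,y,.2),feed=.15); robot.hold(.3)
robot.movep((.40,.05,.30),tool(0)); a,_,_=cap("wrist","f1"); robot.movep((.47,-.26,.26),tool(0)); b,_,_=cap("scene","f2"); 
cv2.imwrite("pics/f.png",np.hstack([cv2.resize(x[:,:,::-1],(400,300),interpolation=cv2.INTER_AREA) for x in(a,b)])); print(st()["t"],st()["wrist_force"].round(1))
E
```

```text
[1.6, 2.0, 3.4, 4.0, 5.1, 9.6, 22.6] 0.075
101.6833 [-0.2 -0.3 -0.3]
```

View pics/f.png

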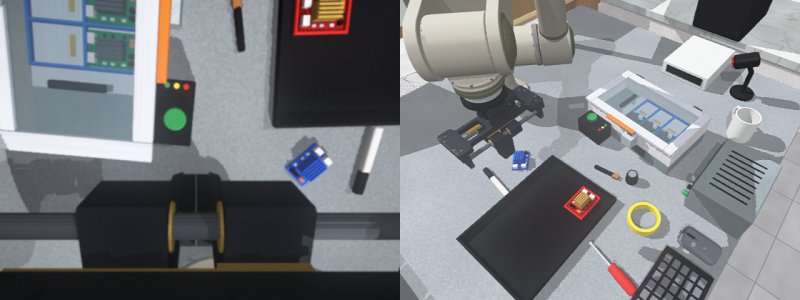

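The button rose along its spring to 5 N and then hit its hard stop, so it was fully pressed, and it is released. The door is shut and everything is in place.

```bash
python3 -c "
from cell import job
print(job.job_done())"
```

```text
the job is handed in; nothing more can be done
None
```

I handed the job in at about 102 s. The master is in its recess, the three green boards are in carrier pockets with sockets to the hinge, the carrier is docked, the door is latched, and the start button was pressed and released; the hand-in call gave no verdict.

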